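# Show the pink sandal's tread to the live-sale phone

## Robot

A 6-joint arm with a two-finger parallel gripper is mounted at the origin on the work surface. World frame = base frame: x ahead of the robot, y to its left, z up, the work surface at z = 0. Lengths are in m, angles in degrees, forces in N, time in s.
With the tool pointing down it reaches from about 0.35 to 0.875 m from the base axis. Payload 4.2 kg.
Tool frame: the origin (TCP) lies midway between the tips of the shut fingers; the grasp point (between the pads) lies r.pinch_z behind it (r.pinch_z is the distance from the TCP to the grasp point, in m); z points along the fingers, y is the direction in which the jaws open and shut (so a half turn about z gives the same grasp; the last joint's range is limited). The gripper opens to 87 mm and grips with 3 to 60 N. Pads are 19 mm wide; open, the fingers measure 117 mm over their backs; the gripper's body (75 mm by 190 mm) begins 51 mm behind the grasp point.
Start: joints at [86.666, 22.042, 0.453, 0, -68.411, -14.817], TCP at [0.195, 0.594, 0.223] pointing down, gripper open.
Joint ranges: [-179.83, 179.83], [-69.29, 118.12], [-61.27, 80.66], [-181.25, 117.63], [-171.15, -9.14], [-177.46, 177.46]. Speed limits (degrees/s): [159.86, 159.86, 180, 180, 180, 180].

## Interface

Orientations are given as a 3x3 rotation matrix whose columns are the frame's x, y, z axes.
In Python, from station import r gives the robot as it stands. The module is installed in compiled form; this text tells all that it offers.
- The arm moves only by the tool play_rows, never from a script. Its argument "deltas" is a list of rows, each a list of 7 numbers: the shift along the tool's x, y, z in units of 25 mm (1.0 is 25 mm), then the turn, a rotation vector about the tool's x, y, z in units of 5 degrees (1.0 is 5 degrees), then the finger opening in mm, from 0 to 87. In form: [[tx, ty, tz, wx, wy, wz, fingers], ...]. A call has 1 to 12 rows; each row is the pose to reach, as a shift and turn from the pose commanded when the call began, along the tool's axes at that moment; what a row does not reach only later rows make up. A row lasts 1/10 s, in which the tool goes at most 50 mm and 8.59 degrees, less where a joint would pass 70% of its speed; a pose out of reach is approached as far as the arm can. A call with a gripper value outside its range is refused whole. The fingers move at their own pace and stop on an object; the grip force is fixed at half the most. Time passes only in rows, so rows that repeat a pose let the fingers close. It gives the time, the measured TCP pose, the force and the opening at its end, in the units of the state.
- r.sense(): the state, without advancing time (a new reading comes with each control period).
- r.capture(name): name is "scene" or "side" or "wrist"; returns a dict with "pixels" (400x640x3 uint8, red, green, blue), "camera_matrix" (3x3 intrinsics, pixels), "R" (3x3) and "t" (3): a world point X has camera coordinates R X + t; the wrist camera has in their place "T_tool_cam" (4x4, takes a point from camera to tool coordinates, whose origin is the TCP and whose axes are the flange's). Camera axes: x right, y down, z forward; pixel columns grow to the right and rows downward; lengths in m; the calibration is good to about 2 mm. A picture is of the moment at which its call begins: read the wrist's pose just before it. There is no depth.
- r.finish_job(): hands the job in, once; it reports no verdict.
Trained networks look in the newest picture that a camera, given by its name, has taken for a name from the list of things; names that differ only in an ending like _2 or _b are one class to them, and where a whole thing is asked for, a point or a joint stands for the part that bears it (a point fixed in the world has none). Each returns a list of dicts, best first, with "score" (0 to 1); they miss things now and then, are a little off and sometimes report something else, mostly with a low value. They report only what shows in the picture. A call takes as long as a camera call.
- r.spot_in(camera, target): "centre" ([x, y, z] in m, in world coordinates, good to about 4 mm: the middle of the surface that is visible of it).
- r.cut_out(camera, target): "region" (400x640 bool, what is visible of it).
The state is a dict: "time_s": time; "joints": joint angles; "joint_velocities": joint speeds; "effort": joint torques, N m; "tcp_pos": TCP position; "ee_rot": TCP orientation; "wrist_force": force on the tool from outside, world axes, zero at the start; "moment": the same for the moment, N m; "gripper_width": opening from 0.0 (shut) to 1.0 (fully open).
Only numpy, scipy, OpenCV 4.12 (cv2) and the standard library are available. Lean on these libraries where they do the work, as an engineer would, in place of code of your own. Each camera call takes 0.05 s, during which the arm holds its last target.

## Task

Get the next item on camera for the live sale: first flip the toggle on the white power box fully over to its on (green) side, then draw the pink sandal up out of the rack and hold it up in the air in front of the phone, toe up, with the tread of its sole squarely facing the tilted phone and the middle of the sole in the middle of the picture, about 20 cm from the screen. Finish while holding it there, still, with nothing but the gripper carrying it. Do not knock the ring light or phone, and leave the other sandals in the rack and everything else on the table where it is.

Things in the scene. Friction and masses are not known exactly. Their poses are not given: they have to be found in the camera images.
- pink_sandal: Pink sandal, loose, rigid, about 90 g, 160 long, 52 (heel) to 62 (toe) wide, sole 16 thick; stands on its heel in one of the rack's pockets (3 to 5 mm play all round), lifts straight out. Origin: heel end, mid-width, mid-thickness. z runs heel to toe, x points squarely out of the tread (cream ribs), y across. The strap arches out on the -x side, 70 to 104 mm from the heel, to 42 mm from mid-sole.
- sandal_mid (a point): The middle of the pink sandal's sole: 80 mm from the heel on its z axis. Same axes as the sandal.
- rack: Wooden rack, fixed; origin underside centre. Base 130 (x) by 300 (y), 10 mm thick; on it 3 pockets in a row along y, 90 mm apart (middle one at the origin), each 22 (x) by 62 (y) inside, floor at 10 mm, walls' top 65 mm above the table, 46 mm thick over all in x. The sandals' treads face its +x (away from the robot), straps -x; toes' tops at 170 mm.
- green_sandal: A child's foam sandal like the pink one, same size and frame, loose in another pocket of the rack; to be left there. Colour: green.
- orange_sandal: A child's foam sandal like the pink one, same size and frame, loose in another pocket of the rack; to be left there. Colour: orange.
- power_box: White power box, fixed, 130 (x) by 75 (y) by 35 mm high, origin underside centre. The toggle pivots about a y-wise axis at the middle of its top, 35 mm up, on a 24 mm thick barrel. Red mark on top at the -x end (off side), green mark at the +x end (on side).
- toggle (a joint): Toggle lever, rad: 0 = off, leaning 0.5 rad to the box's -x (red) side; 1.0 = on, leaning 0.5 rad to +x (green); upright at 0.5. Weighted ball end: it falls to and rests at whichever end it is nearer. Under 2 N at the ball flips it; hard stops at both ends. Rod 10 mm thick, 55 mm from pivot to the centre of its black ball.
- toggle_tip (a point): Centre of the black ball at the toggle's end (ball 22 mm across); about 83 mm above the table at either end.
- phone: Phone, portrait, in the middle of a white ring light (258 mm across, tube 28 mm thick), tilted to look down 0.3 to 0.55 rad; stays as set. Origin: centre of the screen face, 335 mm above the table. It looks along its own -x; its +x points back into the phone and upwards. Its fixed stand, an 18 mm post on a 170 mm disc, is 100 mm behind it. Not to be knocked.
- shot (a point): Middle of the phone's picture: 200 mm straight in front of the screen (along the phone's -x), in empty air. Same axes as the phone: with the sole squarely facing the phone the sandal's x axis points the same way as this x axis.
- tape_roll: Bystander: roll of packing tape lying flat, 90 mm across, 48 mm high; origin underside centre.
- mug: Bystander: blue mug, 76 mm across, 90 mm high; origin underside centre.
- brush: Bystander: flat wooden-handled brush, about 200 mm long, lying along its own x axis; origin underside, near its middle.
- cleaner: Bystander: blue bottle, 56 mm across, 150 mm high; origin underside centre.
- parcel: Bystander: cardboard parcel 140 by 100 by 60 mm high; origin underside centre.
- sandal_toe (a point): Point inside the pink sandal's toe, 140 mm from the heel, 20 mm below the toe's tip: a good place to pinch across the 16 mm thickness (along the sandal's x). The sole is bare on both faces from 104 to 160 mm from the heel.

How it is judged (in metres and radians):
On the way, in this order (a step that is already met when the one before it is completed fails the run):
1. the toggle is flipped fully to on (value of joint toggle above 0.85 rad), for 0.2 s.
2. the pink sandal is drawn right out of its pocket, held by the fingers (heel above the rack's walls) (height (world z) of pink_sandal above 0.075 m and contact force between pink_sandal and the fingers above 0.5 N and contact force between pink_sandal and rack below 0.1 N), for 0.1 s.
At the end, for the whole second after the job is handed in: Toggle on; pink sandal held by the fingers alone, heel over 80 mm up, mid-sole within 50 mm of the point 200 mm before the screen, tread facing the phone within 0.26 rad, toe up (within 0.95 rad), still. Other sandals upright in the rack, bystanders within 30 mm of their start (value of joint toggle above 0.85 rad and distance between sandal_mid and shot below 0.05 m and angle between the x axis of pink_sandal and the x axis of phone, either way round below 0.26 rad and angle between pink_sandal's own x axis and vertical below 1.5 rad and angle between pink_sandal's own z axis and vertical below 0.95 rad and height (world z) of pink_sandal above 0.08 m and contact force between pink_sandal and the fingers above 1 N and linear speed of pink_sandal below 0.03 m/s and angular speed of pink_sandal below 0.2 rad/s and contact force between pink_sandal and rack below 0.1 N and contact force between pink_sandal and power_box below 0.1 N and contact force between pink_sandal and phone below 0.1 N and contact force between pink_sandal and green_sandal below 0.1 N and contact force between pink_sandal and orange_sandal below 0.1 N and contact force between pink_sandal and parcel below 0.1 N and distance of each of green_sandal, orange_sandal, tape_roll, mug, brush, cleaner, parcel from where it was at the start of the episode below 0.03 m and angle between each of green_sandal, orange_sandal's own z axis and vertical below 0.3 rad); the arm keeps its last pose, push and grip.
It fails at once if the ring light or phone is knocked (over 3 N) (contact force between phone and anything else above 3 N).
It fails at once if another sandal is moved more than 30 mm (distance of any of green_sandal, orange_sandal from where it was at the start of the episode above 0.03 m).
It fails at once if the tape, mug, brush, bottle or parcel is moved more than 30 mm (distance of any of tape_roll, mug, brush, cleaner, parcel from where it was at the start of the episode above 0.03 m).
It also fails if it takes over 45 s, if anything falls off the work surface, if the arm or the gripper's body presses on something with over 40 N, if the wrist force passes 120 N, or if a joint passes its speed limit or range.

## Working session

There is one attempt and no reset: what is moved stays moved. The work goes in short steps, Python scripts to look and compute and a tool call to move; the robot and the scene stay as the last step left them, time stands still between calls to the robot, and variables do not carry over. Pictures are saved under pics/ and viewed, and the job is handed in when it is done.

Besides the shell and the picture viewer there is one more tool, called after "Request:" by a JSON object that holds its "fn" and its "kwargs", one argument or row to a line. play_rows: Moves the arm, as the interface text tells. Its arguments: {"type":"object","properties":{"deltas":{"type":"array","items":{"type":"array","items":{"type":"number"}}}},"required":["deltas"]}

```bash
mkdir -p pics; ls; cat > h.py <<'E'
import numpy as np, cv2
from station import r
def cap(cam,name):
    s=r.sense(); c=r.capture(cam)
    cv2.imwrite(f'pics/{name}.png',c['pixels'][:,:,::-1]); return s,c
def P(c,X):
    x=c['R']@np.asarray(X,float)+np.asarray(c['t']).ravel(); u=c['camera_matrix']@x; return u[:2]/u[2]
def ray(c,uv):
    d=np.linalg.solve(c['camera_matrix'],[uv[0],uv[1],1.]); R=np.asarray(c['R']);t=np.asarray(c['t']).ravel()
    return -R.T@t, R.T@d
def onz(c,uv,z):
    o,d=ray(c,uv); return o+d*(z-o[2])/d[2]
E
python3 - <<'E'
from h import *
np.set_printoptions(precision=4,suppress=True)
print({k:(np.round(v,3).tolist() if not isinstance(v,dict) else v) for k,v in r.sense().items()}, r.pinch_z)
for cam in['scene','side','wrist']:
    s,c=cap(cam,cam+'0')
    for t in ['pink_sandal','green_sandal','orange_sandal','toggle_tip','power_box','rack','phone','mug','tape_roll','brush','cleaner','parcel']:
        try:
            for d in r.spot_in(cam,t)[:2]: print(cam,t,round(d['score'],2),np.round(d['centre'],3))
        except Exception as e: print(cam,t,e)
    if cam!='wrist': print(cam,-np.array(c['R']).T@np.array(c['t']).ravel())
E
```

```text
pics
{'time_s': 0.0, 'joints': [86.666, 22.091, 0.381, -0.032, -68.41, -14.818], 'joint_velocities': [-0.002, 0.06, -0.044, 0.035, -0.044, 0.052], 'effort': [0.0, -39.066, 18.74, 4.22, 0.011, -0.0], 'tcp_pos': [0.194, 0.593, 0.221], 'ee_rot': [[0.95, -0.312, -0.001], [-0.312, -0.95, -0.002], [0.0, 0.002, -1.0]], 'wrist_force': [-0.206, 1.052, -0.14], 'moment': [0.015, -0.01, -0.02], 'gripper_width': 0.999} 0.0187
scene pink_sandal 0.81 [0.564 0.258 0.122]
scene green_sandal 0.58 [ 0.624 -0.327  0.357]
scene green_sandal 0.56 [0.532 0.34  0.124]
scene orange_sandal 0.56 [0.589 0.168 0.109]
scene toggle_tip 0.55 [ 0.5   -0.014  0.078]
scene power_box 0.95 [ 0.531 -0.023  0.037]
scene rack 0.78 [0.589 0.215 0.009]
scene rack 0.61 [ 0.624 -0.328  0.358]
scene phone 0.85 [ 0.625 -0.328  0.358]
scene mug 0.93 [0.571 0.506 0.062]
scene tape_roll 0.72 [0.532 0.336 0.122]
scene tape_roll 0.25 [0.764 0.155 0.016]
scene brush 0.81 [0.762 0.157 0.017]
scene cleaner 0.89 [0.718 0.322 0.079]
scene cleaner 0.34 [0.588 0.215 0.012]
scene parcel 0.82 [ 0.442 -0.35   0.045]
scene [ 1.236  -0.593   0.8361]
side pink_sandal 0.87 [0.546 0.252 0.12 ]
side green_sandal 0.76 [0.514 0.335 0.117]
side orange_sandal 0.89 [0.584 0.166 0.113]
side orange_sandal 0.48 [ 0.394 -0.324  0.062]
side toggle_tip 0.67 [0.572 0.537 0.078]
side toggle_tip 0.46 [ 0.497 -0.013  0.084]
side power_box 0.74 [ 0.508 -0.028  0.037]
side rack 0.78 [0.54  0.209 0.011]
side phone 0.92 [ 0.599 -0.346  0.358]
side mug 0.64 [0.571 0.538 0.076]
side mug 0.56 [0.756 0.149 0.019]
side tape_roll 0.86 [ 0.78  -0.068  0.029]
side brush 0.88 [0.755 0.15  0.016]
side cleaner 0.91 [0.703 0.316 0.072]
side parcel 0.91 [ 0.393 -0.322  0.06 ]
side parcel 0.5 [0.539 0.212 0.01 ]
side [ 0.2392 -0.8237  0.8284]
```

View pics/scene0.png

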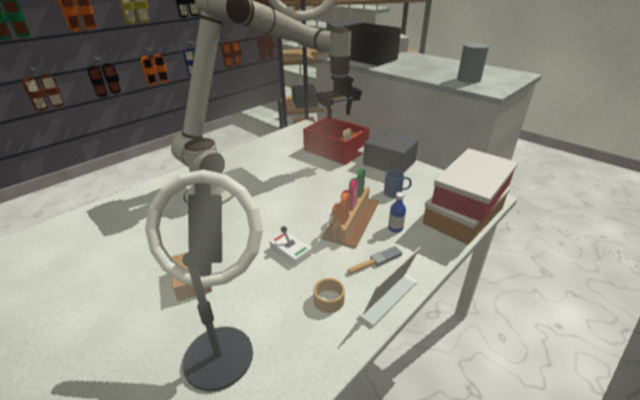

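View pics/side0.png

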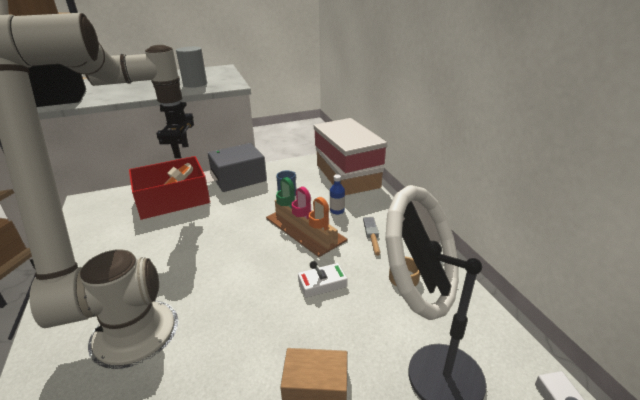

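View pics/wrist0.png

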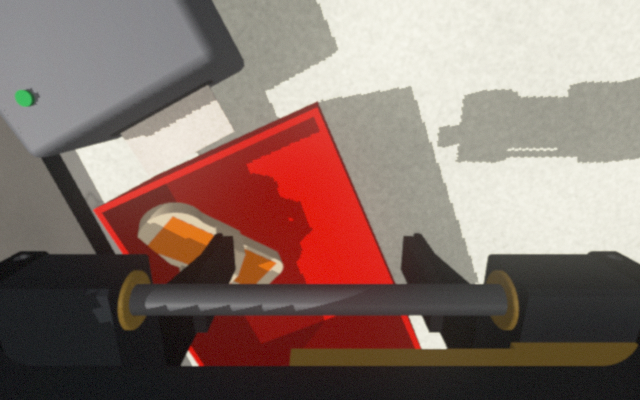

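```bash
python3 - <<'E'
import cv2
a=cv2.imread('pics/side0.png');b=cv2.imread('pics/scene0.png')
def z(i,x0,y0,w,h,k,n): cv2.imwrite('pics/'+n,cv2.resize(i[y0:y0+h,x0:x0+w],None,fx=k,fy=k,interpolation=cv2.INTER_CUBIC))
z(a,260,160,130,140,4,'z1.png'); z(b,255,165,130,110,5,'z2.png'); z(a,370,170,120,220,2.6,'z3.png'); z(b,130,160,150,220,2.6,'z4.png')
E
```

```text
(no output)
```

View pics/z1.png

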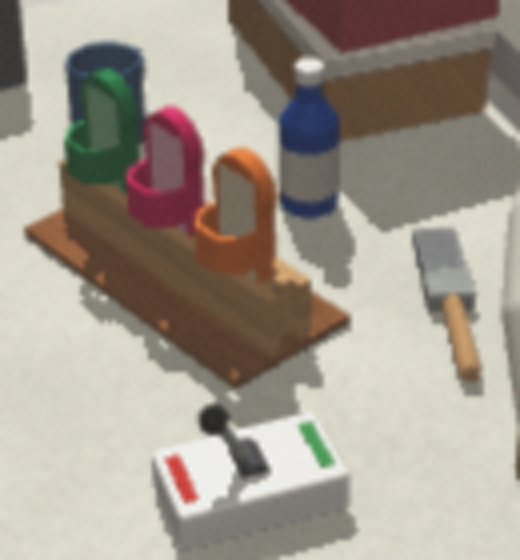

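View pics/z2.png

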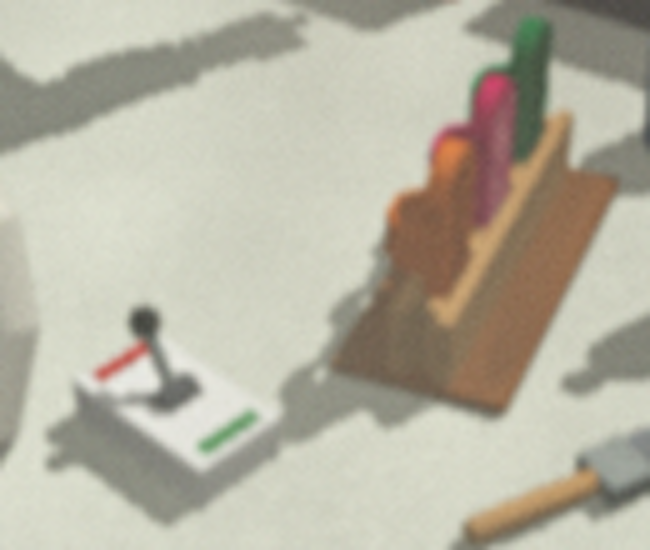

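View pics/z3.png

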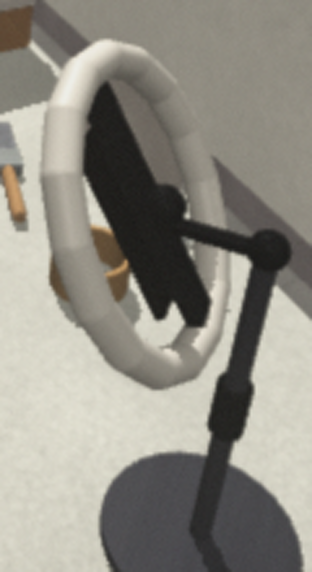

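View pics/z4.png

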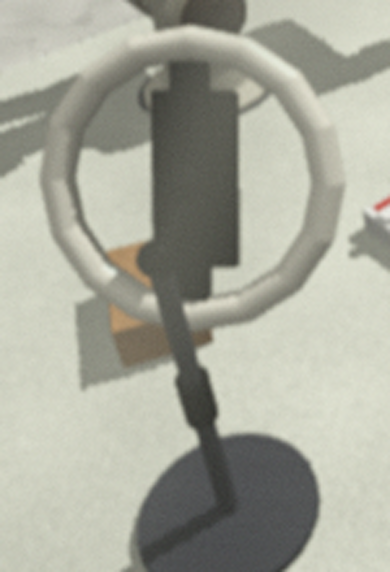

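```bash
cat > fit.py <<'E'
from h import *
from scipy.optimize import least_squares
import pickle
np.set_printoptions(precision=4,suppress=True)
C={k:r.capture(k) for k in('side','scene')}
pickle.dump({k:{q:np.array(v[q]) for q in('camera_matrix','R','t')} for k,v in C.items()},open('cams.pkl','wb'))
S=lambda p:np.array(p,float)
def Z(p,x,y,k): return S(p)/k+[x,y]
def planar(name,loc,obs,x0):
    def f(p):
        c,s=np.cos(p[2]),np.sin(p[2]);o=[]
        for cam,i,uv in obs:
            l=loc[i]; X=[p[0]+c*l[0]-s*l[1],p[1]+s*l[0]+c*l[1],l[2]]
            o+=list(P(C[cam],X)-uv)
        return np.array(o)
    q=least_squares(f,x0,loss='soft_l1'); print(name,q.x,'yaw',np.degrees(q.x[2]));print(f(q.x).reshape(-1,2).round(1).tolist()); return q.x
s=lambda a:Z(a,260,160,4); n=lambda a:Z(a,255,165,5)
loc=[[-.065,.15,.01],[-.065,-.15,.01],[.065,-.15,.01],[.065,.15,.01]]
planar('rack',loc,[('side',0,s((27,230))),('side',1,s((235,379))),('side',2,s((348,318))),('scene',1,n((333,365))),('scene',2,n((500,408))),('scene',3,n((618,182)))],[.55,.25,.35])
loc=[[-.065,.0375,.035],[-.065,-.0375,.035],[.065,-.0375,.035],[.065,.0375,.035]]
planar('box',loc,[('side',0,s((155,458))),('side',1,s((183,517))),('side',2,s((347,472))),('side',3,s((308,415))),('scene',1,n((78,378))),('scene',2,n((203,470))),('scene',3,n((280,410)))],[.52,-.02,0])
# ring
o1=Z([(113,40),(62,80),(45,150),(43,200),(52,265),(75,325),(110,365),(160,388),(200,370),(228,270),(222,190),(205,140),(180,95),(150,55)],370,170,2.6)
o2=Z([(185,27),(120,45),(75,80),(47,135),(41,190),(55,245),(85,285),(125,312),(180,325),(235,318),(285,290),(320,250),(340,205),(343,165),(335,120),(305,70),(265,40),(225,28)],130,160,2.6)
a=np.linspace(0,2*np.pi,72,endpoint=False);A,B=np.meshgrid(a,a[::6]);
tor=np.c_[(.014*np.sin(B)).ravel(),((.115+.014*np.cos(B))*np.cos(A)).ravel(),((.115+.014*np.cos(B))*np.sin(A)).ravel()]
def Rp(yaw,t):
    x=S([np.cos(t)*np.cos(yaw),np.cos(t)*np.sin(yaw),np.sin(t)]);y=S([-np.sin(yaw),np.cos(yaw),0]);return np.c_[x,y,np.cross(x,y)]
def f(p):
    X=tor@Rp(p[3],p[4]).T+p[:3];o=[]
    for cam,ob in(('side',o1),('scene',o2)):
        c=C[cam];x=X@np.array(c['R']).T+np.array(c['t']).ravel();u=x@c['camera_matrix'].T;u=(u[:,:2]/u[:,2:]).astype(np.float32)
        h=cv2.convexHull(u)
        o+=[cv2.pointPolygonTest(h,(float(q[0]),float(q[1])),True) for q in ob]
    return np.array(o)
for y0 in(-.3,-.8,-1.2):
    q=least_squares(f,[.6,-.34,.335,y0,.4],diff_step=1e-3,loss='soft_l1');print('ring',q.x,np.degrees(q.x[3:]),q.cost);print(f(q.x).round(1))
    shot=q.x[:3]-.2*Rp(*q.x[3:])[:,0];print('shot',shot)
for cam,uv in(('side',Z((200,530),370,170,2.6)),('scene',Z((228,505),130,160,2.6))): print('post',onz(C[cam],uv,.012))
# ball triangulate
def tri(u1,u2):
    o1_,d1=ray(C['side'],u1);o2_,d2=ray(C['scene'],u2);M=np.c_[d1,-d2];l=np.linalg.lstsq(M,o2_-o1_,rcond=None)[0]
    a=o1_+l[0]*d1;b=o2_+l[1]*d2;return (a+b)/2,np.linalg.norm(a-b)
print('ball',tri(s((213,418)),n((145,323))))
print('pink toe tip',tri(s((175,110)),n((493,76))))
E
python3 fit.py
```

```text
rack [0.5579 0.2641 0.367 ] yaw 21.025127068445777
[[-0.7, -1.0], [0.2, 1.0], [1.2, -0.5], [-1.6, -0.6], [0.3, 0.3], [0.4, -1.0]]
box [ 0.5212 -0.0132  0.0258] yaw 1.4792695312267286
[[-1.8, -1.6], [-0.3, 0.8], [1.3, -0.3], [0.7, -2.0], [-2.4, 0.2], [-0.5, -0.1], [0.5, 0.0]]
ring [ 0.6211 -0.329   0.3408 -0.8425  0.5165] [-48.2729  29.5949] 18.524182945015347
[ 0.6  2.4  2.2  0.8 -0.7 -1.3  0.3  0.5 -0.3 -0.2 -1.1 -0.1  1.4  0.3
  1.1  1.5  1.   1.1  0.4 -0.6 -0.4  0.2  1.5  2.4  3.4  3.   1.4  0.6
 -0.9 -1.8 -1.5 -0.2]
shot [ 0.5054 -0.1993  0.242 ]
ring [ 0.6211 -0.329   0.3408 -0.8425  0.5165] [-48.2723  29.5945] 18.52416559870659
[ 0.6  2.4  2.2  0.8 -0.7 -1.3  0.3  0.5 -0.3 -0.2 -1.1 -0.1  1.4  0.3
  1.1  1.5  1.   1.1  0.4 -0.6 -0.4  0.2  1.5  2.4  3.4  3.   1.4  0.6
 -0.9 -1.8 -1.5 -0.2]
shot [ 0.5054 -0.1993  0.242 ]
ring [ 0.6211 -0.329   0.3408 -0.8425  0.5165] [-48.2726  29.5953] 18.52414761953809
[ 0.6  2.4  2.2  0.8 -0.7 -1.3  0.3  0.5 -0.3 -0.2 -1.1 -0.1  1.4  0.3
  1.1  1.5  1.   1.1  0.4 -0.6 -0.4  0.2  1.5  2.4  3.4  3.   1.4  0.6
 -0.9 -1.8 -1.5 -0.2]
shot [ 0.5054 -0.1993  0.242 ]
post [ 0.6836 -0.3956  0.012 ]
post [ 0.6783 -0.3961  0.012 ]
ball (array([ 0.4958, -0.0112,  0.0815]), np.float64(0.0013804147614124138))
pink toe tip (array([0.5587, 0.2645, 0.1733]), np.float64(0.002670998632643035))
```

```bash
cat >> h.py <<'E'
from scipy.spatial.transform import Rotation as Ro
np.set_printoptions(precision=3,suppress=True)
def down(phi_deg):
    a=np.radians(phi_deg);x=np.array([np.cos(a),np.sin(a),0]);z=np.array([0,0,-1.]);return np.c_[x,np.cross(z,x),z]
def go(pos,R=None,s=None):
    s=s or r.sense();R0=np.array(s['ee_rot']);p0=np.array(s['tcp_pos'])
    d=R0.T@(np.array(pos)-p0)/.025
    w=np.zeros(3) if R is None else Ro.from_matrix(R0.T@R).as_rotvec(degrees=True)/5
    print('shift',d.round(2),'turn',w.round(2),'rows>=',max(np.linalg.norm(d)/2,np.linalg.norm(w)*5/8.59))
def st():
    s=r.sense();print('t',round(s['time_s'],2),'tcp',np.array(s['tcp_pos']).round(4),'j',np.array(s['joints']).round(1),'F',np.array(s['wrist_force']).round(1),'g',round(s['gripper_width'],3));print(np.array(s['ee_rot']).round(3))
E
python3 - <<'E'
from h import *
st();go([.194,.593,.29]);go([.43,-.014,.29],down(-90))
E
```

```text
t 2.05 tcp [0.195 0.594 0.223] j [ 86.7  22.    0.5  -0.  -68.4 -14.8] F [0.  0.  0.2] g 1.002
[[ 0.95  -0.312 -0.   ]
 [-0.312 -0.95  -0.   ]
 [ 0.     0.    -1.   ]]
shift [-0.01  0.04 -2.7 ] turn [0. 0. 0.] rows>= 1.3496388812732611
shift [16.52 20.17 -2.7 ] turn [ 0.   -0.   14.37] rows>= 13.106364224900219
```

Request:
{"fn": "play_rows", "kwargs": {
  "deltas": [
    [0,0,-1.4,0,0,0,0],
    [0,0,-2.7,0,0,0,0],
    [1,1.2,-2.7,0,0,1,0],
    [2.2,2.7,-2.7,0,0,2.2,0],
    [3.4,4.2,-2.7,0,0,3.5,0],
    [4.6,5.6,-2.7,0,0,4.7,0],
    [5.8,7.1,-2.7,0,0,6,0],
    [7,8.6,-2.7,0,0,7.2,0],
    [8.2,10.1,-2.7,0,0,8.5,0],
    [9.4,11.5,-2.7,0,0,9.7,0],
    [10.6,13,-2.7,0,0,10.9,0],
    [10.6,13,-2.7,0,0,10.9,0]
  ]
}}

```text
time_s: 3.25
tcp_pos: [0.3458, 0.1983, 0.2905]
ee_rot: [[0.291, -0.957, 0.001], [-0.957, -0.291, 0.0], [-0.0, -0.001, -1.0]]
wrist_force: [0.3, 0.9, 0.2]
gripper_width: 0.035
```

```bash
python3 - <<'E'
from h import *
st();go([.425,-.014,.29],down(-90))
E
```

```text
t 3.25 tcp [0.346 0.198 0.29 ] j [ 53.5  -3.8 -21.3   0.  -72.4 -36.6] F [0.3 0.9 0.2] g 0.035
[[ 0.291 -0.957  0.001]
 [-0.957 -0.291  0.   ]
 [-0.    -0.001 -1.   ]]
shift [ 9.05 -0.56  0.02] turn [-0.01  0.    3.38] rows>= 4.531484939093044
```

Request:
{"fn": "play_rows", "kwargs": {
  "deltas": [
    [1.5,-0.1,0,0,0,0.6,0],
    [3,-0.2,0,0,0,1.1,0],
    [4.5,-0.3,0,0,0,1.7,0],
    [6,-0.4,0,0,0,2.3,0],
    [7.5,-0.5,0,0,0,2.8,0],
    [9.05,-0.56,0,0,0,3.4,0],
    [9.05,-0.56,1.5,0,0,3.4,0],
    [9.05,-0.56,3,0,0,3.4,0],
    [9.05,-0.56,4.5,0,0,3.4,0],
    [9.05,-0.56,6,0,0,3.4,0],
    [9.05,-0.56,6,0,0,3.4,0]
  ]
}}

```text
time_s: 4.35
tcp_pos: [0.4225, -0.0099, 0.1361]
ee_rot: [[0.006, -1.0, -0.011], [-1.0, -0.006, -0.003], [0.003, 0.011, -1.0]]
wrist_force: [-0.1, -0.7, -0.3]
gripper_width: 0.006
```

```bash
python3 - <<'E'
from h import *
st();go([.425,-.014,.074],down(-90));cap('side','side1')
a=cv2.imread('pics/side1.png')[180:320,240:400];cv2.imwrite('pics/side1z.png',cv2.resize(a,None,fx=4,fy=4))
E
```

```text
t 4.35 tcp [ 0.422 -0.01   0.136] j [ 20.8   7.9 -33.3  -0.1 -49.5 -20.4] F [-0.1 -0.7 -0.3] g 0.006
[[ 0.006 -1.    -0.011]
 [-1.    -0.006 -0.003]
 [ 0.003  0.011 -1.   ]]
shift [ 0.16 -0.12  2.48] turn [ 0.12 -0.03  0.06] rows>= 1.2458813657037784
```

View pics/side1z.png

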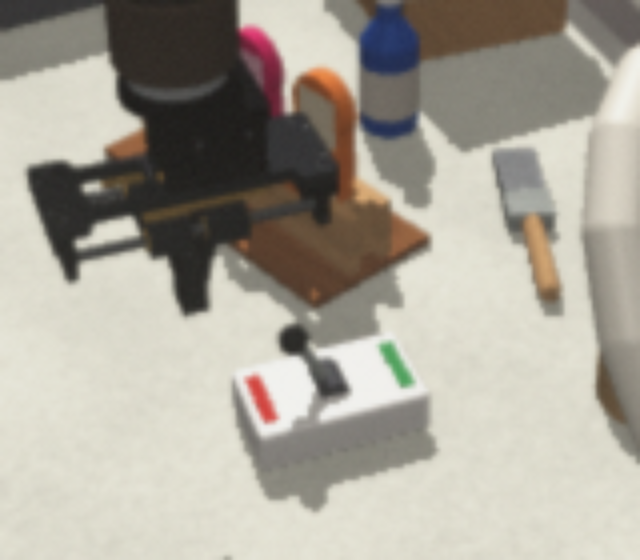

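Request:
{"fn": "play_rows", "kwargs": {
  "deltas": [
    [0.15,-0.1,1.2,0,0,0,0],
    [0.15,-0.1,2.4,0,0,0,0],
    [0.15,-0.6,2.4,0,0,0,0],
    [0.15,-1.1,2.4,0,0,0,0],
    [0.15,-1.5,2.4,0,0,0,0],
    [0.15,-1.9,2.4,0,0,0,0],
    [0.15,-2.2,2.4,0,0,0,0],
    [0.15,-2.5,2.4,0,0,0,0],
    [0.15,-2.8,2.4,0,0,0,0],
    [0.15,-3.1,2.4,0,0,0,0],
    [0.15,-3.4,2.4,0,0,0,0],
    [0.15,-3.7,2.4,0,0,0,0]
  ]
}}

```text
time_s: 5.6
tcp_pos: [0.5194, -0.0124, 0.08]
ee_rot: [[0.006, -1.0, 0.0], [-1.0, -0.006, 0.0], [-0.0, -0.0, -1.0]]
wrist_force: [-0.2, -0.2, 0.2]
gripper_width: 0.003
```

```bash
python3 - <<'E'
from h import *
st();cap('side','side2')
a=cv2.imread('pics/side2.png')[180:320,240:400];cv2.imwrite('pics/side2z.png',cv2.resize(a,None,fx=4,fy=4))
E
```

```text
t 5.6 tcp [ 0.519 -0.012  0.08 ] j [ 16.5  20.8 -25.    0.  -44.2 -16.2] F [-0.2 -0.2  0.2] g 0.003
[[ 0.006 -1.     0.   ]
 [-1.    -0.006  0.   ]
 [-0.    -0.    -1.   ]]
```

View pics/side2z.png

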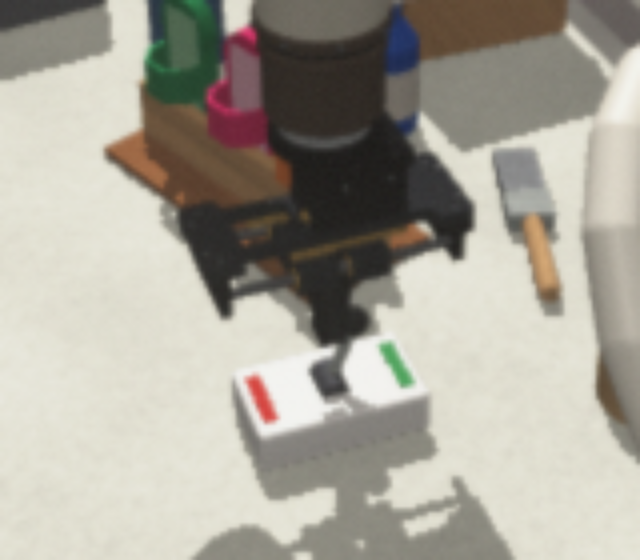

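Request:
{"fn": "play_rows", "kwargs": {
  "deltas": [
    [0,0.5,0,0,0,0,0],
    [0,1,0,0,0,0,0],
    [0,1,-1.5,0,0,0,20],
    [0,1,-3,0,0,0,40],
    [0,1,-4.5,0,0,0,87],
    [0,1,-6,0,0,0,87],
    [0,1,-7,0,0,0,87],
    [0,1,-7,0,0,0,87]
  ]
}}

```text
time_s: 6.45
tcp_pos: [0.4942, -0.0124, 0.2592]
ee_rot: [[0.007, -1.0, 0.008], [-1.0, -0.007, 0.002], [-0.002, -0.008, -1.0]]
wrist_force: [0.8, 0.1, -1.5]
gripper_width: 0.468
```

```bash
python3 - <<'E'
from h import *
st();go([.558,.264,.255],down(21-90));cap('side','side3')
a=cv2.imread('pics/side3.png')[180:320,240:400];cv2.imwrite('pics/side3z.png',cv2.resize(a,None,fx=4,fy=4))
E
```

```text
t 6.45 tcp [ 0.494 -0.012  0.259] j [ 17.5   7.4 -14.2   0.1 -67.9 -17.1] F [ 0.8  0.1 -1.5] g 0.468
[[ 0.007 -1.     0.008]
 [-1.    -0.007  0.002]
 [-0.002 -0.008 -1.   ]]
shift [-11.04  -2.63   0.21] turn [-0.1   0.   -4.12] rows>= 5.6741758444792305
```

View pics/side3z.png

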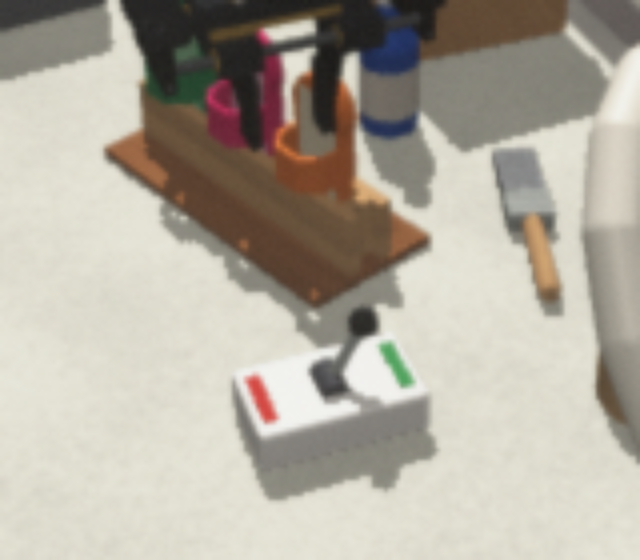

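Request:
{"fn": "play_rows", "kwargs": {
  "deltas": [
    [-1.2,-0.3,0,0,0,-0.4,87],
    [-2.6,-0.6,0,0,0,-1,87],
    [-4,-1,0,0,0,-1.5,87],
    [-5.4,-1.3,0,0,0,-2,87],
    [-6.8,-1.6,0,0,0,-2.5,87],
    [-8.2,-2,0,0,0,-3,87],
    [-9.5,-2.3,0,0,0,-3.5,87],
    [-10.5,-2.5,0.1,0,0,-3.9,87],
    [-11.04,-2.63,0.2,0,0,-4.1,87],
    [-11.04,-2.63,0.2,0,0,-4.1,87],
    [-11.04,-2.63,0.2,0,0,-4.1,87]
  ]
}}

```text
time_s: 7.6
tcp_pos: [0.5569, 0.2629, 0.2491]
ee_rot: [[0.355, -0.935, -0.002], [-0.935, -0.355, -0.001], [0.001, 0.002, -1.0]]
wrist_force: [-0.0, -0.5, 0.4]
gripper_width: 1.001
```

```bash
python3 - <<'E'
from h import *
st();go([.558,.264,.131],down(21-90))
s,c=cap('wrist','w4');cap('scene','scene4')
T=np.array(c['T_tool_cam']);K=np.array(c['camera_matrix']);R=np.array(s['ee_rot']);p=np.array(s['tcp_pos'])
def pw(X):
    x=np.linalg.inv(T)@np.r_[R.T@(np.array(X)-p),1];u=K@x[:3];return u[:2]/u[2]
a=np.radians(21)
for z in(.17,):
  for y in(-.09,0,.09):
    for x in (-.008,.008): print(y,x,pw([.558+np.cos(a)*x-np.sin(a)*y,.264+np.sin(a)*x+np.cos(a)*y,z]))
for t in['pink_sandal','green_sandal','orange_sandal']:
    for d in r.spot_in('wrist',t)[:1]: print(t,d)
    m=r.cut_out('wrist',t)
    if m:
        ys,xs=np.nonzero(m[0]['region']);print(xs.min(),xs.max(),ys.min(),ys.max(),xs.mean(),ys.mean())
E
```

```text
t 7.6 tcp [0.557 0.263 0.249] j [ 40.3  20.3   1.6  -0.  -71.5 -19.5] F [-0.  -0.5  0.4] g 1.001
[[ 0.355 -0.935 -0.002]
 [-0.935 -0.355 -0.001]
 [ 0.001  0.002 -1.   ]]
shift [-0.03 -0.07  4.73] turn [ 0.03 -0.01 -0.04] rows>= 2.3632121480286794
-0.09 -0.008 [326.197  75.665]
-0.09 0.008 [302.     75.748]
0 -0.008 [325.711 204.389]
0 0.008 [304.059 204.47 ]
0.09 -0.008 [325.317 308.607]
0.09 0.008 [305.727 308.685]
pink_sandal {'centre': [0.5555, 0.2604, 0.149], 'score': 0.79}
305 364 147 236 328.4634831460674 191.18414481897628
green_sandal {'centre': [0.5287, 0.3301, 0.1098], 'score': 0.73}
308 361 237 329 329.34847675040083 267.3436664885088
orange_sandal {'centre': [0.5826, 0.1791, 0.1618], 'score': 0.66}
303 367 40 126 327.1680949241925 83.05636123928807
```

View pics/w4.png

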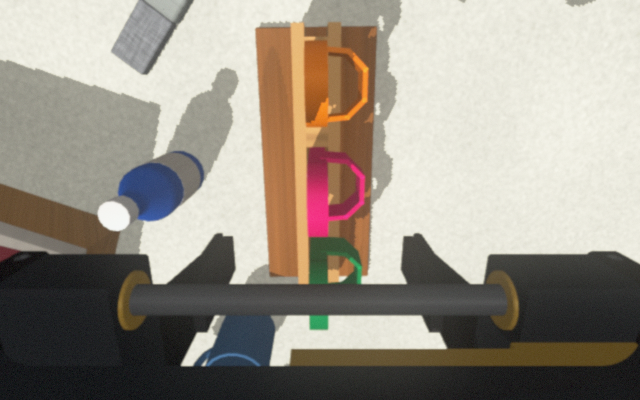

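View pics/scene4.png

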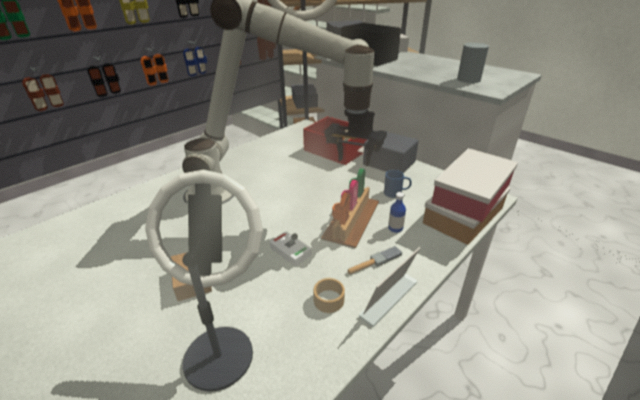

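Request:
{"fn": "play_rows", "kwargs": {
  "deltas": [
    [0,0,0.8,0,0,0,87],
    [0,0,1.8,0,0,0,87],
    [0,0,2.8,0,0,0,87],
    [0,0,3.7,0,0,0,87],
    [0,0,4.4,0,0,0,87],
    [0,0,4.8,0,0,0,87],
    [0,0,4.8,0,0,0,87]
  ]
}}

```text
time_s: 8.7
tcp_pos: [0.557, 0.2632, 0.1287]
ee_rot: [[0.356, -0.935, -0.002], [-0.935, -0.356, -0.002], [0.001, 0.003, -1.0]]
wrist_force: [0.3, -0.4, -1.0]
gripper_width: 1.0
```

```bash
python3 - <<'E'
from h import *
st();cap('wrist','w5');cap('side','side5')
a=cv2.imread('pics/side5.png')[130:270,220:380];cv2.imwrite('pics/side5z.png',cv2.resize(a,None,fx=4,fy=4))
E
```

```text
t 8.7 tcp [0.557 0.263 0.129] j [ 40.3  25.7  -8.   -0.  -56.4 -19.5] F [ 0.3 -0.4 -1. ] g 1.0
[[ 0.356 -0.935 -0.002]
 [-0.935 -0.356 -0.002]
 [ 0.001  0.003 -1.   ]]
```

View pics/w5.png

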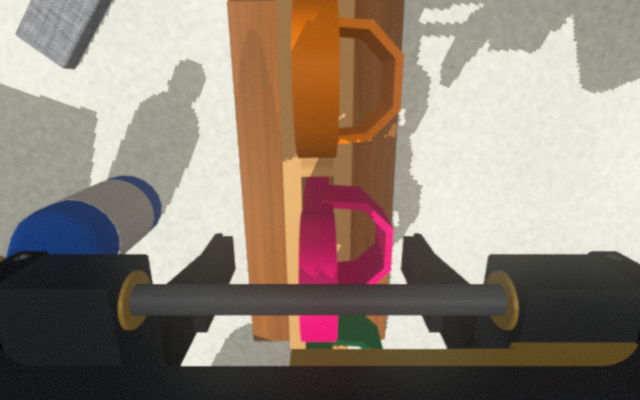

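View pics/side5z.png

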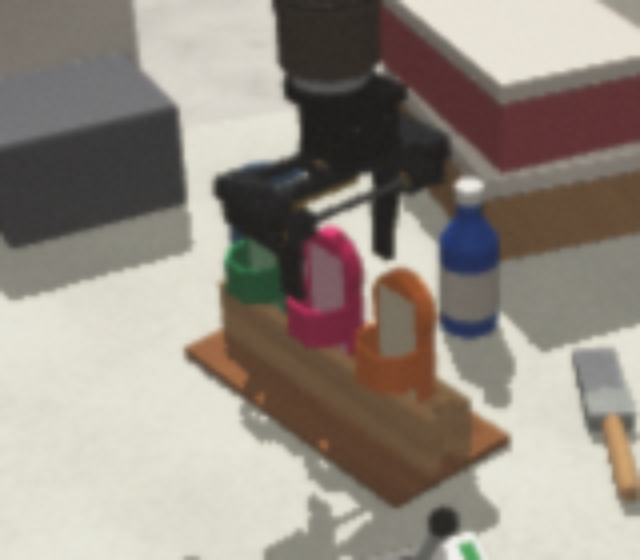

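```bash
python3 - <<'E'
from h import *
s=r.sense();c=r.capture('wrist')
T=np.array(c['T_tool_cam']);K=np.array(c['camera_matrix']);R=np.array(s['ee_rot']);p=np.array(s['tcp_pos'])
def pw(X):
    x=np.linalg.inv(T)@np.r_[R.T@(np.array(X)-p),1];u=K@x[:3];return u[:2]/u[2]
a=np.radians(21)
W=lambda x,y,z:[.558+np.cos(a)*x-np.sin(a)*y,.264+np.sin(a)*x+np.cos(a)*y,z]
for z in(.07,.10,.13,.14,.17): print(z,[pw(W(0,y,z)).round(0) for y in(-.031,0,.031)])
print('strap outer',[pw(W(-.042,y,.097)).round(0) for y in(-.02,0,.02)], 'orange edge',[pw(W(0,-.09+y,.12)).round(0) for y in (-.031,.031)],'base corner',pw(W(-.065,.15,.01)),pw(W(.065,.15,.01)))
c=r.capture('side')
q=lambda X:(P(c,X)-[220,130])*4
print('side toe',q(W(0,-.031,.13)),q(W(0,.031,.13)),q(W(0,0,.17)))
print('finger',q(p+R[:,1]*.0435),q(p-R[:,1]*.0435))
E
```

```text
0.07 [array([317., 168.]), array([318., 212.]), array([318., 253.])]
0.1 [array([317., 180.]), array([317., 230.]), array([318., 275.])]
0.13 [array([317., 196.]), array([317., 252.]), array([317., 303.])]
0.14 [array([317., 202.]), array([317., 262.]), array([317., 315.])]
0.17 [array([317., 227.]), array([317., 297.]), array([317., 358.])]
strap outer [array([388., 196.]), array([386., 228.]), array([384., 257.])] orange edge [array([317.,  -4.]), array([317., 136.])] base corner [384.178 334.125] [252.003 334.236]
side toe [359.332 287.882] [313.256 259.273] [334.035 232.316]
finger [295.066 291.095] [375.841 254.45 ]
```

Request:
{"fn": "play_rows", "kwargs": {
  "deltas": [
    [0,0,0,0,0,0,40],
    [0,0,0,0,0,0,5],
    [0,0,0,0,0,0,5],
    [0,0,0,0,0,0,5],
    [0,0,0,0,0,0,5],
    [0,0,0,0,0,0,5],
    [0,0,0,0,0,0,5],
    [0,0,0,0,0,0,5],
    [0,0,0,0,0,0,5],
    [0,0,0,0,0,0,5]
  ]
}}

```text
time_s: 9.9
tcp_pos: [0.5576, 0.2638, 0.13]
ee_rot: [[0.356, -0.935, -0.0], [-0.935, -0.356, -0.0], [0.0, 0.0, -1.0]]
wrist_force: [2.2, 1.1, -1.3]
gripper_width: 0.185
```

Request:
{"fn": "play_rows", "kwargs": {
  "deltas": [
    [0,0,-0.2,0,0,0,5],
    [0,0,-0.5,0,0,0,5],
    [0,0,-0.9,0,0,0,5],
    [0,0,-1.4,0,0,0,5],
    [0,0,-1.9,0,0,0,5],
    [0,0,-2.4,0,0,0,5],
    [0,0,-3,0,0,0,5],
    [0,0,-3.6,0,0,0,5],
    [0,0,-4.4,0,0,0,5],
    [0,0,-5.2,0,0,0,5],
    [0,0,-6,0,0,0,5],
    [0,0,-6,0,0,0,5]
  ]
}}

```text
time_s: 11.1
tcp_pos: [0.5591, 0.2645, 0.2844]
ee_rot: [[0.356, -0.934, 0.007], [-0.934, -0.356, 0.004], [-0.001, -0.008, -1.0]]
wrist_force: [-0.6, -0.0, -0.9]
gripper_width: 0.184
```

```bash
python3 - <<'E'
from h import *
st();cap('side','side6');cap('scene','scene6')
a=cv2.imread('pics/side6.png')[90:270,210:410];cv2.imwrite('pics/side6z.png',cv2.resize(a,None,fx=3.2,fy=3.2))
a=cv2.imread('pics/scene6.png')[80:260,260:460];cv2.imwrite('pics/scene6z.png',cv2.resize(a,None,fx=3.2,fy=3.2))
E
```

```text
t 11.1 tcp [0.559 0.265 0.284] j [ 40.3  19.2   5.    0.1 -75.4 -19.5] F [-0.6 -0.  -0.9] g 0.184
[[ 0.356 -0.934  0.007]
 [-0.934 -0.356  0.004]
 [-0.001 -0.008 -1.   ]]
```

View pics/side6z.png

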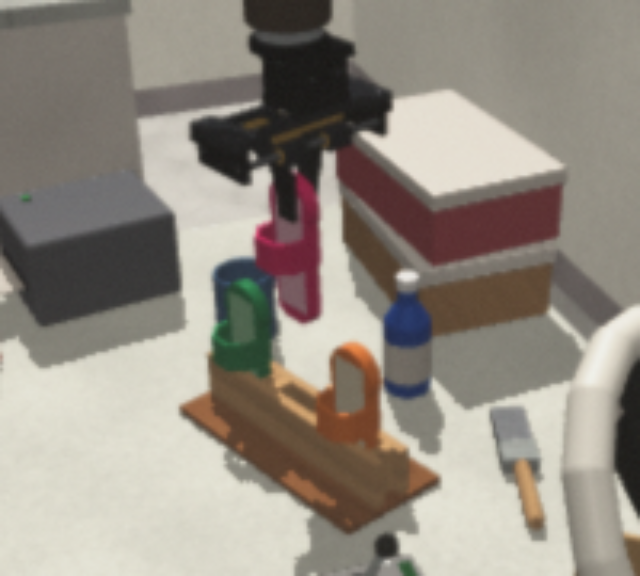

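View pics/scene6z.png

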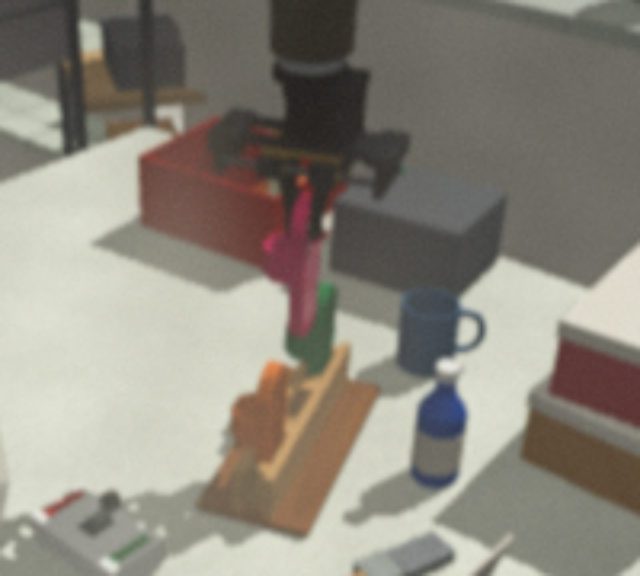

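```bash
cat > chk.py <<'E'
from h import *
import pickle
C=pickle.load(open('cams.pkl','rb'))
def tri(u1,u2):
    o1,d1=ray(C['side'],u1);o2,d2=ray(C['scene'],u2);l=np.linalg.lstsq(np.c_[d1,-d2],o2-o1,rcond=None)[0]
    a=o1+l[0]*d1;b=o2+l[1]*d2;return (a+b)/2,np.linalg.norm(a-b)
E
python3 - <<'E'
from chk import *
f=lambda p:np.array(p)/3.2+[210,90]; g=lambda p:np.array(p)/3.2+[260,80]
print(tri(f((301,318)),g((301,335))), tri(f((293,176)),g((305,185))))
s=r.sense();R=np.array(s['ee_rot']);p=np.array(s['tcp_pos'])
# predicted corners of the sole heel / toe outline in both views
o=p-R[:,2]*.0187+R[:,2]*.1387
for n,l in(('heel',0),('104',.104),('toe',.16)):
  for y in(-.026,0,.026):
    for x in(-.008,.008):
      X=o-R[:,2]*l-R[:,1]*x-R[:,0]*y
      print(n,y,x,((P(C['side'],X)-[210,90])*3.2).round(),((P(C['scene'],X)-[260,80])*3.2).round())
E
```

```text
(array([0.561, 0.267, 0.16 ]), np.float64(0.005799122463183836)) (array([0.557, 0.264, 0.33 ]), np.float64(0.009821665916393853))
heel -0.026 -0.008 [309. 334.] [283. 342.]
heel -0.026 0.008 [321. 329.] [297. 345.]
heel 0 -0.008 [293. 325.] [291. 330.]
heel 0 0.008 [305. 319.] [304. 333.]
heel 0.026 -0.008 [278. 315.] [298. 319.]
heel 0.026 0.008 [290. 310.] [312. 322.]
104 -0.026 -0.008 [305. 244.] [286. 257.]
104 -0.026 0.008 [318. 239.] [301. 260.]
104 0 -0.008 [289. 235.] [294. 246.]
104 0 0.008 [301. 230.] [309. 249.]
104 0.026 -0.008 [273. 226.] [302. 236.]
104 0.026 0.008 [285. 221.] [316. 238.]
toe -0.026 -0.008 [303. 191.] [288. 208.]
toe -0.026 0.008 [316. 187.] [303. 211.]
toe 0 -0.008 [286. 183.] [296. 198.]
toe 0 0.008 [299. 178.] [311. 200.]
toe 0.026 -0.008 [270. 175.] [304. 188.]
toe 0.026 0.008 [283. 170.] [319. 190.]
```

```bash
cat > fit2.py <<'E'
from chk import *
from scipy.optimize import least_squares
out={}
def Rp(yaw,t):
    x=np.array([np.cos(t)*np.cos(yaw),np.cos(t)*np.sin(yaw),np.sin(t)]);y=np.array([-np.sin(yaw),np.cos(yaw),0]);return np.c_[x,y,np.cross(x,y)]
a=np.linspace(0,2*np.pi,72,endpoint=False);A,B=np.meshgrid(a,a[::6])
tor=np.c_[(.014*np.sin(B)).ravel(),((.115+.014*np.cos(B))*np.cos(A)).ravel(),((.115+.014*np.cos(B))*np.sin(A)).ravel()]
def proj(cam,X):
    c=C[cam];x=X@c['R'].T+c['t'].ravel();u=x@c['camera_matrix'].T;return (u[:,:2]/u[:,2:]).astype(np.float32)
def torus_mask(cam,p):
    # quad faces rasterised
    u=proj(cam,tor@Rp(p[3],p[4]).T+p[:3]).reshape(12,72,2)
    k=4;m=np.zeros((400*k,640*k),np.uint8)
    for i in range(12):
        for j in range(72):
            q=np.array([u[i,j],u[(i+1)%12,j],u[(i+1)%12,(j+1)%72],u[i,(j+1)%72]])*k
            cv2.fillConvexPoly(m,q.astype(np.int32),255)
    return cv2.resize(m,(640,400),interpolation=cv2.INTER_AREA)
def show(p,tag):
    for cam,(x,y,w,h) in(('side',(370,170,120,160)),('scene',(130,160,150,140))):
        im=cv2.imread(f'pics/{cam}6.png');k=4
        big=cv2.resize(im[y:y+h,x:x+w],None,fx=k,fy=k,interpolation=cv2.INTER_CUBIC)
        mm=cv2.resize(torus_mask(cam,p)[y:y+h,x:x+w],None,fx=k,fy=k)
        cs,_=cv2.findContours((mm>127).astype(np.uint8),cv2.RETR_LIST,cv2.CHAIN_APPROX_NONE)
        cv2.drawContours(big,cs,-1,(0,0,255),1);cv2.imwrite(f'pics/ov_{cam}_{tag}.png',big)
E
python3 - <<'E'
from fit2 import *
show(np.array([.6211,-.329,.3408,-.8425,.5165]),'a')
E
```

View pics/ov_side_a.png

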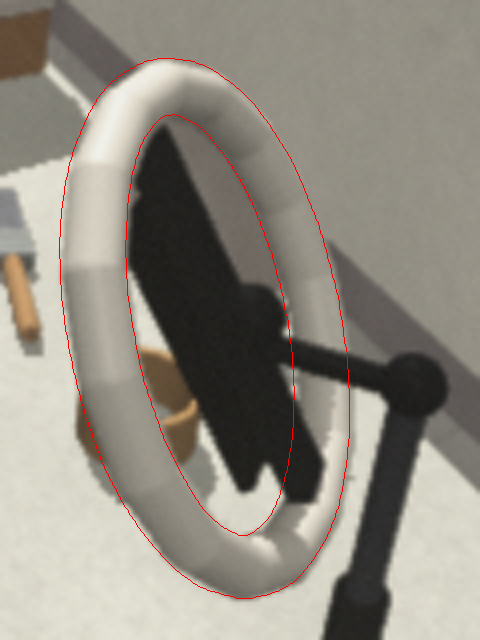

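View pics/ov_scene_a.png

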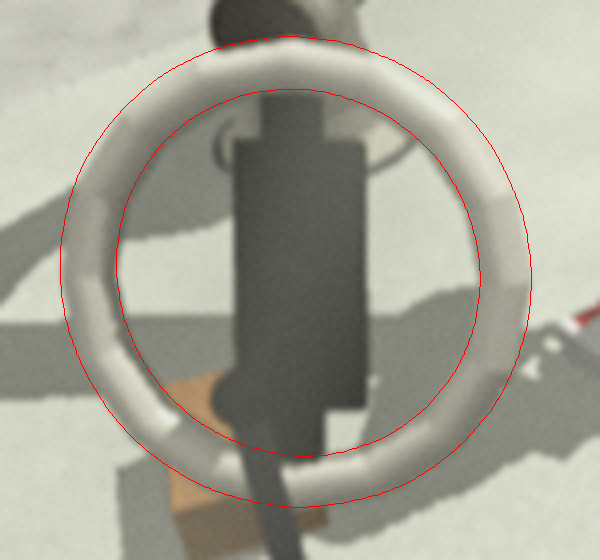

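```bash
cat >> chk.py <<'E'
def Rp(yaw,t):
    x=np.array([np.cos(t)*np.cos(yaw),np.cos(t)*np.sin(yaw),np.sin(t)]);y=np.array([-np.sin(yaw),np.cos(yaw),0]);return np.c_[x,y,np.cross(x,y)]
Rph=Rp(np.radians(-48),.5); screen=np.array([.62,-.329,.337]); shot=screen-.2*Rph[:,0]
Rt=np.c_[-Rph[:,1],-Rph[:,0],-Rph[:,2]]; Pt=shot+.04*Rph[:,2]
E
python3 - <<'E'
from chk import *
print(shot,Pt);print(Rt)
go([.48,-.16,.35],down(-138)); go([.48,-.16,.35],Rt)
E
```

```text
[ 0.503 -0.199  0.241] [ 0.49  -0.184  0.276]
[[-0.743 -0.587  0.321]
 [-0.669  0.652 -0.356]
 [-0.    -0.479 -0.878]]
shift [14.74  8.92 -2.81] turn [ 0.    0.01 13.77] rows>= 8.728645271935568
shift [14.74  8.92 -2.81] turn [ 5.02  3.45 13.46] rows>= 8.728645271935568
```

Lift clear first, then travel upright while yawing.

Request:
{"fn": "play_rows", "kwargs": {
  "deltas": [
    [0,0,-0.8,0,0,0,5],
    [0,0,-1.7,0,0,0,5],
    [0,0,-2.5,0,0,0,5],
    [0.5,0.3,-2.8,0,0,0.5,5],
    [1.3,0.8,-2.8,0,0,1.2,5],
    [2.3,1.4,-2.8,0,0,2.1,5],
    [3.4,2.1,-2.8,0,0,3.2,5],
    [4.5,2.7,-2.8,0,0,4.2,5],
    [5.6,3.4,-2.8,0,0,5.2,5],
    [6.6,4,-2.8,0,0,6.2,5],
    [7.4,4.5,-2.8,0,0,6.9,5],
    [7.4,4.5,-2.8,0,0,6.9,5]
  ]
}}

```text
time_s: 12.4
tcp_pos: [0.5166, 0.048, 0.349]
ee_rot: [[-0.241, -0.971, -0.003], [-0.971, 0.241, -0.001], [0.001, 0.002, -1.0]]
wrist_force: [0.0, -0.4, -1.2]
gripper_width: 0.183
```

```bash
python3 - <<'E'
from chk import *
st();go([.48,-.16,.35],down(-138))
E
```

```text
t 12.4 tcp [0.517 0.048 0.349] j [ 23.2   7.9  -0.9  -0.  -81.3 -37.2] F [ 0.  -0.4 -1.2] g 0.183
[[-0.241 -0.971 -0.003]
 [-0.971  0.241 -0.001]
 [ 0.001  0.002 -1.   ]]
shift [ 8.43 -0.58 -0.03] turn [ 0.02 -0.02  6.81] rows>= 4.2231297526112
```

Request:
{"fn": "play_rows", "kwargs": {
  "deltas": [
    [0.6,0,0,0,0,0.5,5],
    [1.6,-0.1,0,0,0,1.3,5],
    [2.7,-0.2,0,0,0,2.2,5],
    [3.8,-0.3,0,0,0,3.1,5],
    [4.9,-0.3,0,0,0,4,5],
    [6,-0.4,0,0,0,4.9,5],
    [7,-0.5,0,0,0,5.7,5],
    [7.9,-0.5,0,0,0,6.4,5],
    [8.4,-0.6,0,0,0,6.8,5],
    [8.4,-0.6,0,0,0,6.8,5]
  ]
}}

```text
time_s: 13.4
tcp_pos: [0.4831, -0.1577, 0.3494]
ee_rot: [[-0.741, -0.672, -0.001], [-0.672, 0.741, 0.0], [0.001, 0.001, -1.0]]
wrist_force: [-0.5, -1.2, -1.1]
gripper_width: 0.184
```

```bash
python3 - <<'E'
from chk import *
st();go(Pt,Rt);go(.5*Pt+.5*np.array([.48,-.16,.35]),Rt);cap('scene','scene7')
E
```

```text
t 13.4 tcp [ 0.483 -0.158  0.349] j [  0.2   6.7  -2.2  -0.  -81.1 -48. ] F [-0.5 -1.2 -1.1] g 0.184
[[-0.741 -0.672 -0.001]
 [-0.672  0.741  0.   ]
 [ 0.001  0.001 -1.   ]]
shift [ 0.51 -0.97  2.93] turn [5.74 0.   0.04] rows>= 3.340713687868598
shift [ 0.33 -0.48  1.45] turn [5.74 0.   0.04] rows>= 3.340713687868598
```

View pics/scene7.png

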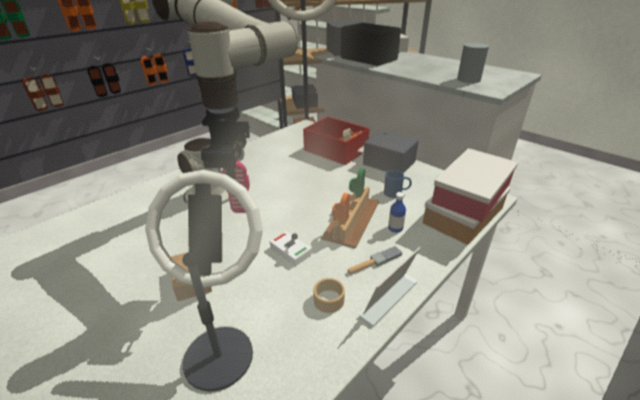

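Request:
{"fn": "play_rows", "kwargs": {
  "deltas": [
    [0,0,0.1,0.4,0,0,5],
    [0.1,-0.1,0.3,1,0,0,5],
    [0.1,-0.2,0.6,1.7,0,0,5],
    [0.2,-0.3,0.9,2.4,0,0,5],
    [0.2,-0.4,1.2,3.1,0,0,5],
    [0.3,-0.5,1.6,3.8,0,0,5],
    [0.3,-0.6,2,4.5,0,0,5],
    [0.4,-0.8,2.4,5.1,0,0,5],
    [0.5,-0.9,2.7,5.5,0,0,5],
    [0.5,-1,2.9,5.7,0,0,5],
    [0.5,-1,2.9,5.7,0,0,5],
    [0.5,-1,2.9,5.7,0,0,5]
  ]
}}

```text
time_s: 14.65
tcp_pos: [0.4913, -0.183, 0.2777]
ee_rot: [[-0.738, -0.593, 0.322], [-0.675, 0.649, -0.352], [-0.0, -0.477, -0.879]]
wrist_force: [-0.0, -0.6, -0.5]
gripper_width: 0.183
```

```bash
python3 - <<'E'
from chk import *
st();go(Pt,Rt)
for c in('scene','side','wrist'):
    cap(c,c+'8')
    for d in r.spot_in(c,'pink_sandal')[:1]:print(c,d)
    for d in r.spot_in(c,'phone')[:1]:print(c,d)
    m=r.cut_out(c,'pink_sandal')
    if m: np.save(f'm_{c}.npy',m[0]['region'])
s=r.sense();R=np.array(s['ee_rot']);p=np.array(s['tcp_pos']);o=p+R[:,2]*.12
for cam in('scene','side'):
    im=cv2.imread(f'pics/{cam}8.png')
    prof=[(0,-.026),(0,.026),(.104,.028),(.13,.031),(.15,.02),(.16,0),(.15,-.02),(.13,-.031),(.104,-.028)]
    k=4;u0=P(C[cam],o)-[70,80];big=None
    x0,y0=[int(v) for v in u0];big=cv2.resize(im[max(y0,0):y0+140,max(x0,0):x0+150],None,fx=k,fy=k,interpolation=cv2.INTER_CUBIC)
    for x,col in((.008,(0,255,0)),(-.008,(255,255,0))):
        q=np.array([(P(C[cam],o-R[:,2]*l-R[:,1]*x-R[:,0]*y)-[max(x0,0),max(y0,0)])*k for l,y in prof]).astype(int)
        cv2.polylines(big,[q],True,col,1)
    cv2.imwrite(f'pics/{cam}8z.png',big)
E
```

```text
t 14.65 tcp [ 0.491 -0.183  0.278] j [  8.   -1.6 -38.5  36.  -42.  -80.5] F [-0.  -0.6 -0.5] g 0.183
[[-0.738 -0.593  0.322]
 [-0.675  0.649 -0.352]
 [-0.    -0.477 -0.879]]
shift [0.08 0.03 0.05] turn [0.03 0.04 0.07] rows>= 0.05213248691609276
scene {'centre': [0.7644, 0.1529, 0.0168], 'score': 0.67}
scene {'centre': [0.6268, -0.3288, 0.3558], 'score': 0.85}
side {'centre': [0.6996, 0.3258, 0.1174], 'score': 0.72}
side {'centre': [0.6028, -0.3456, 0.3574], 'score': 0.94}
wrist {'centre': [0.4753, -0.1868, 0.2928], 'score': 0.75}
wrist {'centre': [0.6212, -0.3459, 0.29], 'score': 0.86}
```

View pics/scene8z.png

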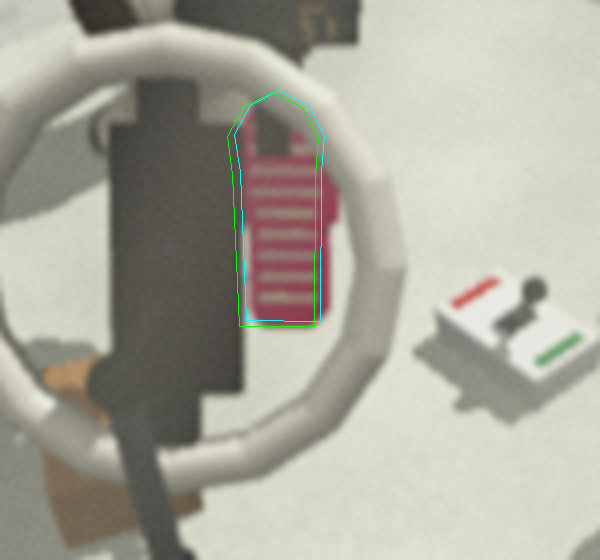

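View pics/side8z.png

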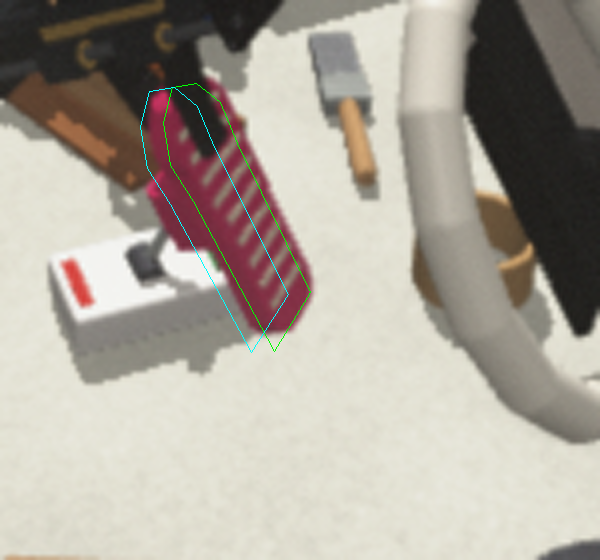

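View pics/side8.png

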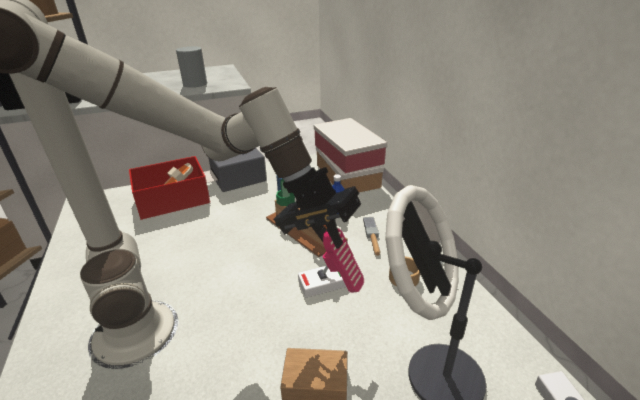

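View pics/wrist8.png

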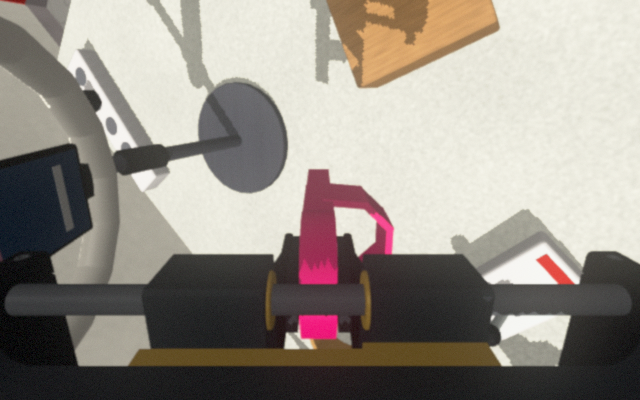

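```bash
python3 - <<'E'
from chk import *
for t in(.3,.4,.45,.5,.55):
    R=Rp(np.radians(-48),t);a,b=[P(C['side'],screen+R@np.array([.005,-.035,z])) for z in(.07,-.07)];e,f=[P(C['side'],screen+R@np.array([.0,.035,z])) for z in(.07,-.07)]
    c,d=[P(C['scene'],screen+R@np.array([0,0,z])) for z in(.115,-.115)]
    print(t,(b-a)[0]/(b-a)[1],(f-e)[0]/(f-e)[1],'scene ring height px*4',(d-c)*4)
s=r.sense();print(s['joint_velocities'],s['tcp_pos'])
E
```

```text
0.3 0.21837102070416345 0.2044377442919841 scene ring height px*4 [ 39.529 392.841]
0.4 0.3352507513713691 0.32096568995320235 scene ring height px*4 [ 24.842 406.235]
0.45 0.393746590460326 0.3796107221914024 scene ring height px*4 [ 17.41  411.466]
0.5 0.45267480019161116 0.43890786210109306 scene ring height px*4 [  9.941 415.708]
0.55 0.5123412338926673 0.49917079408604426 scene ring height px*4 [  2.451 418.951]
[-0.08   0.015 -0.029  0.061 -0.052 -0.144] [ 0.491 -0.184  0.278]
```

```bash
python3 - <<'E'
from chk import *
st();r.finish_job();st()
E
```

```text
t 15.25 tcp [ 0.491 -0.184  0.278] j [  7.9  -1.6 -38.5  36.1 -41.9 -80.5] F [ 0.2 -0.3 -2.4] g 0.18
[[-0.739 -0.592  0.321]
 [-0.674  0.65  -0.353]
 [-0.    -0.477 -0.879]]
the job is handed in; nothing more can be done
the job is handed in; nothing more can be done
```

I flipped the toggle to on (green) and then drew the pink sandal straight up out of the middle pocket. I carried it over to the phone and handed the job in at about 15 s, still holding it there toe up. No verdict is reported.

**Last checks before hand-in**
- **Tool pose:** it was within about 3 mm and 0.5° of the target. The target put the sole 200 mm from the screen and tilted 0.5 rad to match the phone.
- **Phone tilt:** fitting the ring gave about 0.52 rad, and the slope of the phone's edge gave about 0.5 rad, so the two agree.
- **Toggle and grip:** the pictures showed the toggle leaning fully to green. The fingers were stopped on the sole at about 16 mm, and the arm was still.
- **Other objects:** the green and orange sandals were still upright in their pockets after the lift. Nothing else looked moved, though I did not measure it, and the wrist force stayed at a few newtons throughout.

**Checks that disagreed**
- **Sandal position:** in the final pictures the sandal sat roughly 3–8 mm off its predicted outline, sideways across the sole. I left it because that is well inside the 50 mm allowance.
- **Network detection:** at the end the network reported the sandal in the wrong place in both the scene and side pictures. I went by the tool pose and the picture overlay instead.

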